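# Clamp a tin for opening

### The job

The small tin's lid is stuck: lift the small tin off the wide one, stand it upright on the bed of the ratchet clamp between the two jaws, and let go of it. Then pump the clamp's trigger, squeezing it right in and letting it spring right out, as often as it takes for the jaw to press the tin against the fixed jaw, and finish while still holding the trigger squeezed so that the tin is gripped firmly but not crushed. Move the jaw with the trigger only, and leave the other tins and the glass shaker where they stand.

Things in the scene. Friction and masses are not known exactly. Their poses are not given: they have to be found in the camera images.
- small_tin: The narrow closed steel tin to be clamped: upright cylinder 60 mm in diameter, 90 mm tall with its press-fit lid, about 0.2 kg. Origin at the centre of its underside, z up. It starts standing on top of one of the two wide 60 mm tall tins.
- wide_tin_a: Bystander: wide closed steel tin, 90 mm in diameter, 60 mm tall, under the small tin. Origin at the centre of its underside.
- wide_tin_b: Bystander: wide closed steel tin, 90 mm in diameter, 60 mm tall, under wide_tin_c, on the other side. Origin at the centre of its underside.
- wide_tin_c: Bystander: wide closed steel tin, 84 mm in diameter, 50 mm tall, standing on wide_tin_b. Origin at the centre of its underside.
- shaker: Bystander: empty glass shaker (open cup), 68 mm across the rim, 120 mm tall. Origin at the centre of its underside.
- clamp: Ratchet bar clamp on a wooden board 140 x 420 x 15 mm screwed to the shelf; place and turn vary. Origin on the shelf surface under the mechanism; y along the bar to the fixed jaw, x across it, z up. In mm in this frame: housing x +-18, y -146 to -60, up to z 71, carrying handle and trigger upright; the bed is the bare board top, z 15, between the jaws (y 39 plus jaw travel, to the V).
- seat (a point): On the bed (clamp x 0, y 115, z 15): where the axis of a 60 mm tin ends up when pressed into the fixed jaw, an upright V of two rubber plates open to -y, 60 mm wide at its mouth, with a steel block behind it at y 158 to 176; both rise 60 mm over the bed. Nothing stands beside the seat in x.
- handle_grip (a point): Middle of the fixed handle (24 mm wide in x, 14 thick in y), at clamp y -124.5, 135 mm above the shelf, 25 mm below its top. Its back face is 7 mm from this point towards -y. It does not move.
- trigger (a joint): Trigger angle in rad: 0 = out (returns there by its spring, 3 to 5 N), 0.34 = fully in at its stop. Each full squeeze moves the jaw 12 to 20 mm on; on release the pawl slips back over the teeth and the jaw stays. Once the jaw bears on the tin, it presses about 1.2 times the hand's force beyond the spring's. No lock: letting go slackens the clamp.
- trigger_pad (a point): Middle of the trigger lever (24 mm wide in x, 12 thick) about 134 mm above the shelf, 70 mm up from its pivot; the lever ends 25 mm above it. Its front face is 6 mm off towards +y. Squeezing moves it 24 mm towards -y, to the handle: the width over the backs of handle and trigger goes from 58 to 36 mm here.
- jaw (a joint): Travel of the moving jaw along the clamp's y, in m: 0 = fully back, grows towards the fixed jaw, largest 0.075. A seated tin is touched at 0.046. It has about 2.5 N of friction and is moved by the trigger only.
- jaw_face: The sprung rubber face of the moving jaw, 46 wide, 58 mm tall (z 17 to 75 over the shelf). Its front stands at clamp y 39 mm plus the jaw travel (see jaw_front).
- jaw_front (a point): Middle of the moving jaw's front face, 46 mm above the shelf.
- trigger_grip: The trigger's lever; origin at its pivot (clamp y -91, z 65 mm), z up along the lever. It turns about the clamp's x axis: leans 0.17 rad away from the handle when out, 0.17 rad towards it when fully in.
- pad (a joint): How far the sprung face is pressed back into the moving jaw, in m: 0 = free, 0.012 = bottomed. 2 N per mm, so it shows the clamping force (0.005 = 10 N).

How it is judged:
By the outcome, as a careful person would: the job done as asked, in the order asked, and still so for the second after the job is handed in, while the arm keeps its last pose, push and grip.
It also fails if it takes over 67 s, if anything falls off the work surface, if the arm or the gripper's body presses on something with over 40 N, if the wrist force passes 120 N, or if a joint passes its speed limit or range.

### The arm

A 6-joint arm with a two-finger parallel gripper is mounted at the origin on the work surface. World frame = base frame: x ahead of the robot, y to its left, z up, the work surface at z = 0. Lengths are in m, angles in rad, forces in N, time in s.
With the tool pointing down it reaches from about 0.225 to 0.875 m from the base axis. Payload 3.4 kg.
Tool frame: the origin (TCP) lies on the centre line of the jaws, within the pads' length; the fingertips stand 22 mm ahead of it and the grasp point (between the pads) lies 3 mm ahead of it; z points along the fingers, y is the line along which they close (so a half turn about z gives the same grasp; the last joint's range is limited). The gripper opens to 85 mm and grips with 20 to 120 N. Pads are 22 mm wide; open, the fingers measure 114 mm over their backs; the gripper's body (76 mm by 85 mm) begins 54 mm behind the grasp point. The pads swing forward as they close: fully open they stand 13 mm farther back than shut.
Start: joints at [-1.245, 0.276, 1.505, -0, 1.361, -0.121], TCP at [0.248, -0.519, 0.253] pointing down, gripper open.
Joint ranges: [-2.89, 2.89], [-0.75, 2.08], [0.22, 2.7], [-1.18, 4.32], [0.11, 2.71], [-2.7, 2.7]. Speed limits (rad/s): [2.57, 2.57, 3.14, 3.14, 3.14, 3.14].

### API

Orientations are given as a unit quaternion [w, x, y, z].
In Python, from rig import manip gives the robot as it stands.
- The arm moves only by the shell command python3 steer.py [OPENING] [FORCE], which reads ROWS from standard input. ROWS is a JSON list of rows, 1 to 5 of them, each an object with the fields sx, sy, sz (the shift in parts of the range, where 1.0 means 0.25 m), turn (a turn about the tool's z in normalised numbers (1 is pi rad)); a field left out counts as zero; each row shifts and turns the commanded pose from where the row before left it, along the tool's axes as they then stand; what a row does not reach is not made up. A row lasts 1/12 s, in which the tool goes at most 0.0417 m and 0.125 rad, less where a joint would pass 70% of its speed; a pose out of reach is approached as far as the arm can. OPENING is the finger opening in m, set as the command begins (- or left out keeps the last). The fingers move at their own pace and stop on an object; FORCE is the grip in N (left out, the last holds). Time passes only in rows, so rows that do not move let the fingers close. It prints the time, the measured TCP pose, the force, the opening and the grip force at its end. Input that does not fit is refused with a message, and nothing moves.
- manip.get_state(): the state, without advancing time (a new reading comes with each control period).
- manip.get_image(name): name is "scene" or "top" or "wrist"; returns a dict with "img" (400x640x3 uint8, red, green, blue), "camera_matrix" (3x3 intrinsics, pixels), "k1" (the pictures are not rectified: a ray, as slopes to the right and down, at radius r is drawn at 1 + k1 r^2 times it, then the intrinsics apply), "T" (4x4, takes a point from camera to world coordinates); the wrist camera has in their place "hand_eye" (4x4, takes a point from camera to tool coordinates, whose origin is the TCP and whose axes are the flange's). Camera axes: x right, y down, z forward; pixel columns grow to the right and rows downward; lengths in m; the calibration is good to about 2 mm. A picture is of the moment at which its call begins: read the wrist's pose just before it. There is no depth.
- manip.sign_off(): hands the job in; it is judged then, once.
The state is a dict: "clock": time; "qpos": joint angles; "qd": joint speeds; "effort": joint torques, N m; "position": TCP position; "ee_rot": TCP orientation; "contact_force": force on the tool from outside, world axes, zero at the start; "moment": the same for the moment, N m; "width": finger opening in m; "gripper_force": force on a finger pad.
Only numpy, scipy, OpenCV 4.12 (cv2) and the standard library are available. Lean on these libraries where they do the work, as an engineer would, in place of code of your own. Each camera call takes 0.05 s, during which the arm holds its last target. There are 200 camera calls.

## Working session

There is one attempt and no reset: what is moved stays moved. The work goes in short steps, Python scripts to look and compute and a shell command to move; the robot and the scene stay as the last step left them, time stands still between calls to the robot, and variables do not carry over. Pictures are saved under pics/ and viewed, at most 10 in all, crops included, and the job is handed in when it is done.

```bash
ls; mkdir -p pics
python3 - <<'E'
from rig import manip
import cv2,numpy as np
s=manip.get_state();print(s)
a=manip.get_image("scene");b=manip.get_image("top")
for n,i in(("scene",a),("top",b)):
    cv2.imwrite(f"pics/{n}0.png",i["img"][:,:,::-1]);print(n,i["camera_matrix"],i["k1"],i["T"])
    np.savez(f"{n}0.npz",**i)
E
```

```text
pics
rig.py
steer.py
{'clock': 0.0, 'qpos': array([-1.24501619e+00,  2.76589719e-01,  1.50617861e+00,  3.37350989e-05,
        1.36072039e+00, -1.20996836e-01]), 'qd': array([0.00072771, 0.00193855, 0.00122226, 0.00038964, 0.00092652,
       0.00138071]), 'effort': array([-1.81007584e-05, -4.16775262e+01, -2.45805770e+01, -4.16543098e-04,
        1.11028960e-02, -1.48342275e-05]), 'position': array([ 0.24827553, -0.51806377,  0.25242459]), 'ee_rot': array([-9.44751868e-04,  9.75152725e-01,  2.21531633e-01, -8.04939687e-05]), 'contact_force': array([-0.34640822, -0.10927951,  0.26938097]), 'moment': array([ 0.03502184, -0.00278464, -0.06246125]), 'gripper_force': 0.0, 'width': 0.08526522212023002}
scene [[390.25251651   0.         315.37413709]
 [  0.         390.25251651 202.93311358]
 [  0.           0.           1.        ]] -0.003095753851258174 [[-0.21457526  0.57159521 -0.79198256  1.26672469]
 [ 0.97667982  0.13167109 -0.16958551  0.15876108]
 [ 0.00734694 -0.80990224 -0.58651886  0.650911  ]
 [ 0.          0.          0.          1.        ]]
top [[428.66979502   0.         317.05522176]
 [  0.         428.66979502 201.72248595]
 [  0.           0.           1.        ]] -0.06186003139314663 [[ 0.02846529 -0.99651277  0.07843492  0.44255546]
 [-0.99945604 -0.02706629  0.01884238 -0.00842809]
 [-0.01665373 -0.07892861 -0.99674115  1.29909719]
 [ 0.          0.          0.          1.        ]]
```

View pics/scene0.png

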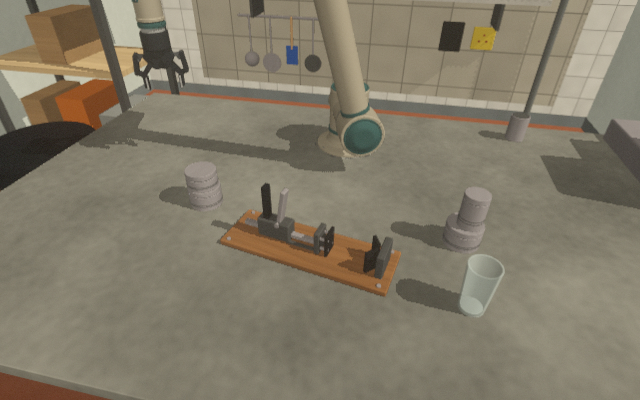

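View pics/top0.png

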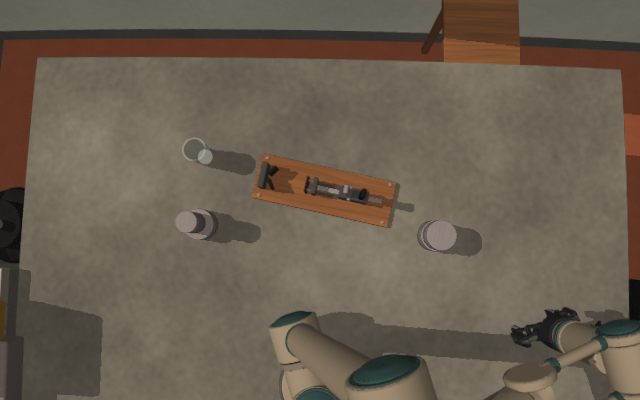

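The scene view shows the small tin on a wide tin at about (475,210) and the shaker at (480,285). The clamp board runs from (240,235) to (385,275), with its fixed jaw on the right. In the top view the small tin's lid is at about (190,222), and the board corners are near (263,154), (397,184), (388,226) and (252,196). Its fixed jaw is on the left, towards +y.

```bash
cat > h.py <<'E'
import numpy as np,cv2
def ray(im,px):
    K=im["camera_matrix"];d=np.r_[im["k1"],0,0,0].astype(float)
    # forward model: single r^2 term = OpenCV's k1
    u=cv2.undistortPoints(np.float64(px).reshape(-1,1,2),K,d).reshape(-1,2)
    T=im["T"];return T[:3,3],np.c_[u,np.ones(len(u))]@T[:3,:3].T
def onz(im,px,z):
    o,d=ray(im,px);return o+d*((z-o[2])/d[:,2])[:,None]
def proj(im,P):
    T=im["T"];c=(np.atleast_2d(P)-T[:3,3])@T[:3,:3];s=c[:,:2]/c[:,2:]
    s=s*(1+im["k1"]*(s**2).sum(1))[:,None];K=im["camera_matrix"]
    return s*[K[0,0],K[1,1]]+K[:2,2]
E
cat > m.py <<'E'
from h import *
for n in("top","scene"):
    im=dict(np.load(n+"0.npz"));g=im["img"]
    hsv=cv2.cvtColor(g,cv2.COLOR_RGB2HSV)
    m=((hsv[...,0]<16)&(hsv[...,1]>120)&(hsv[...,2]>60)).astype(np.uint8)
    if n=="top": m[:,:235]=0;m[:140]=0;m[240:]=0;m[:,420:]=0
    else: m[:205]=0;m[300:]=0;m[:,:200]=0;m[:,420:]=0
    m=cv2.morphologyEx(m,cv2.MORPH_OPEN,np.ones((3,3)))
    c=max(cv2.findContours(m,0,1)[0],key=cv2.contourArea)
    P=onz(im,cv2.convexHull(c).reshape(-1,2),0.015)[:,:2]
    r=cv2.minAreaRect(np.float32(P*1000));print(n,r,cv2.boxPoints(r))
im=dict(np.load("top0.npz"));g=im["img"]
b=cv2.resize(g[120:250,160:410],None,fx=3.2,fy=3.2,interpolation=cv2.INTER_CUBIC);cv2.imwrite("pics/topc.png",b[:,:,::-1])
im=dict(np.load("scene0.npz"));g=im["img"]
b=cv2.resize(g[170:300,210:510],None,fx=2.6,fy=2.6,interpolation=cv2.INTER_CUBIC);cv2.imwrite("pics/scenec.png",b[:,:,::-1])
E
python3 m.py
```

```text
top ((580.6112670898438, -3.2070159912109375), (417.511474609375, 139.40481567382812), 79.08932495117188) [[ 472.65588 -194.99602]
 [ 609.5408  -221.38234]
 [ 688.56665  188.58199]
 [ 551.68176  214.9683 ]]
scene ((588.423095703125, -3.5084228515625), (419.1573791503906, 147.95338439941406), 78.95658111572266) [[ 475.6709  -195.03577]
 [ 620.8845  -223.37665]
 [ 701.1753   188.01892]
 [ 555.9617   216.3598 ]]
```

View pics/topc.png

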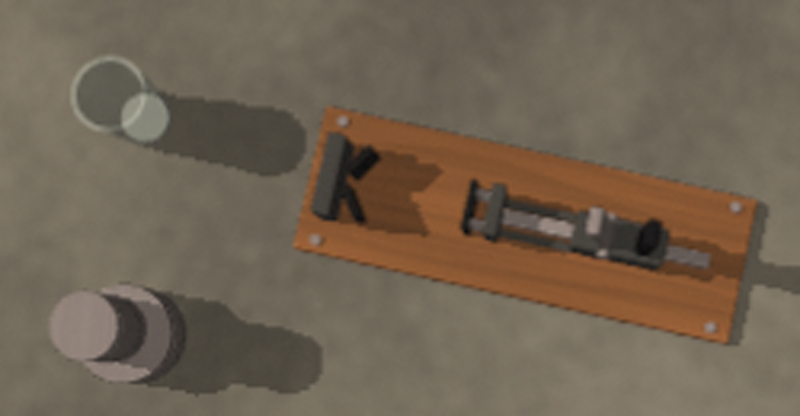

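View pics/scenec.png

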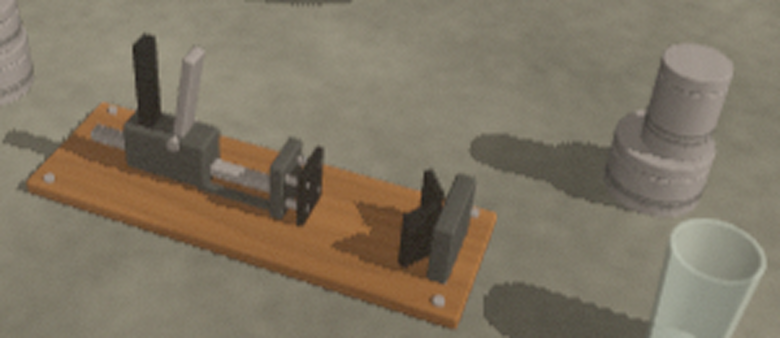

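The crops show the clamp's block top centred at about (264,175) and the handle top at about (363,194) in the top view. The lid is centred at about (186,222) in the top view and (478,195) in the scene view. I'll cast these onto their known heights.

```bash
cat > m2.py <<'E'
from h import *
t=dict(np.load("top0.npz"));s=dict(np.load("scene0.npz"))
ct=lambda x,y:(x/3.2+160-.3,y/3.2+120-.3); cs=lambda x,y:(x/2.6+210-.3,y/2.6+170-.3)
ey=np.array([.1893,.9819]);ex=np.array([.9819,-.1893]);c=np.array([.5806,-.0032])
def rel(n,P): d=P[0,:2]-c;print(n,P[0],"along",d@ey,"across",d@ex)
rel("block t",onz(t,[ct(332,176)],.075))
rel("handle t",onz(t,[ct(651,236)],.160))
rel("handle s",onz(s,[cs(147,38)],.160))
rel("block far-edge s L",onz(s,[cs(466,178)],.075))
rel("lid t",onz(t,[ct(84,326)],.15))
rel("lid s",onz(s,[cs(697,64)],.15))
rel("shaker rim t",onz(t,[ct(108,93)],.12))
rel("shaker rim s",onz(s,[cs(716,250)],.12))
rel("wide t",onz(t,[ct(135,333)],.06))
rel("tin c top t",onz(t,[(440,235)],.11))
E
python3 m2.py
```

```text
block t [0.61295344 0.17176505 0.075     ] along 0.17792269291271048 across -0.0013530373857191594
handle t [ 0.55765491 -0.10914825  0.16      ] along -0.1083740961559539 across -0.0024737764210093806
handle s [ 0.55806192 -0.10855953  0.16      ] along -0.10771898523948105 across -0.0021855808486089985
block far-edge s L [0.58357422 0.18187285 0.075     ] along 0.1822860479157069 across -0.032113902901055265
lid t [0.469396   0.36690863 0.15      ] along 0.3423587470866967 across -0.17925276813063995
lid s [0.47496544 0.36615891 0.15      ] along 0.3426768930978817 across -0.1736422148333273
shaker rim t [0.67553457 0.36637631 0.12      ] along 0.3808580920326326 across 0.02325546125353123
shaker rim s [0.67696087 0.36449097 0.12      ] along 0.3792768740167866 across 0.02501283804056005
wide t [0.46652762 0.34878076 0.06      ] along 0.32401600734664354 across -0.17863762685148749
tin c top t [ 0.45300522 -0.32881291  0.11      ] along -0.34387300656328784 across -0.06364679546843025
```

The rows are not in the units I measure in: shifts go in shares of 0.25 m and turns go in shares of pi rad. I convert before sending: -0.1167 rad / 3.1416 = -0.0371.

```bash
echo '[{"turn":-0.0371}, {"turn":-0.0371}, {"turn":-0.0371}, {"turn":-0.0371}, {"turn":-0.0371}]' | python3 steer.py 0.085 20
echo '[{"turn":-0.0371}, {"turn":-0.0371}, {"turn":-0.0371}, {}]' | python3 steer.py
echo '[{"sx":0.16, "sy":0.01}, {"sx":0.16, "sy":0.01}, {"sx":0.16, "sy":0.01}, {"sx":0.16, "sy":0.01}, {"sx":0.16, "sy":0.01}]' | python3 steer.py
echo '[{"sx":0.16, "sy":0.01}, {"sx":0.16, "sy":0.01}, {"sx":0.16, "sy":0.01}, {"sx":0.16, "sy":0.01}, {"sx":0.16, "sy":0.01}]' | python3 steer.py
```

```text
clock: 0.52
position: [0.2484, -0.5183, 0.2528]
ee_rot: [-0.001, 0.869, 0.495, 0.0]
contact_force: [0.2, 0.1, -0.5]
width: 0.0851
gripper_force: 0.0
clock: 0.85
position: [0.2483, -0.5183, 0.2528]
ee_rot: [-0.0, 0.771, 0.637, 0.0]
contact_force: [-0.6, 0.8, 0.7]
width: 0.0849
gripper_force: 0.0
clock: 1.27
position: [0.2985, -0.3227, 0.2529]
ee_rot: [-0.0, 0.773, 0.635, 0.0]
contact_force: [0.7, -0.7, -0.2]
width: 0.0847
gripper_force: 0.0
clock: 1.68
position: [0.3485, -0.1286, 0.2533]
ee_rot: [0.0, 0.772, 0.635, 0.0]
contact_force: [0.8, -0.6, 0.0]
width: 0.0851
gripper_force: 0.0
```

Scaled: 0.04 m / 0.25 = 0.16, 0.002 m / 0.25 = 0.008.

```bash
echo '[{"sx":0.16, "sy":0.008}, {"sx":0.16, "sy":0.008}, {"sx":0.16, "sy":0.008}, {"sx":0.16, "sy":0.008}, {"sx":0.16, "sy":0.008}]' | python3 steer.py
echo '[{"sx":0.16, "sy":0.008}, {"sx":0.16, "sy":0.008}, {"sx":0.16, "sy":0.008}, {"sx":0.08, "sy":0.004}, {}]' | python3 steer.py
cat > w.py <<'E'
import sys
from h import *
from rig import manip
from scipy.spatial.transform import Rotation as R
def wrist(name):
    s=manip.get_state();im=manip.get_image("wrist");q=s["ee_rot"]
    T=np.eye(4);T[:3,:3]=R.from_quat([q[1],q[2],q[3],q[0]]).as_matrix();T[:3,3]=s["position"]
    im["T"]=T@im["hand_eye"];np.savez(name+".npz",**im);cv2.imwrite(f"pics/{name}.png",im["img"][:,:,::-1])
    print(s["position"],q,im["hand_eye"]);return im
if __name__=="__main__": wrist(sys.argv[1])
E
python3 w.py w1
```

```text
clock: 2.1
position: [0.3961, 0.066, 0.2534]
ee_rot: [0.0, 0.772, 0.635, 0.0]
contact_force: [0.9, -0.5, 0.1]
width: 0.0852
gripper_force: 0.0
clock: 2.52
position: [0.4306, 0.2041, 0.2529]
ee_rot: [-0.001, 0.771, 0.637, 0.001]
contact_force: [0.3, -0.2, 0.9]
width: 0.0848
gripper_force: 0.0
[0.43060104 0.20407232 0.25288472] [-6.93752680e-04  7.70641159e-01  6.37268403e-01  8.40221608e-04] [[-1.49934765e-04 -9.61827215e-01 -2.73657425e-01  7.02044789e-02]
 [ 9.99999891e-01 -2.33267552e-05 -4.65905287e-04 -6.87185979e-04]
 [ 4.41736845e-04 -2.73657465e-01  9.61827114e-01 -1.21127462e-01]
 [ 0.00000000e+00  0.00000000e+00  0.00000000e+00  1.00000000e+00]]
```

View pics/w1.png

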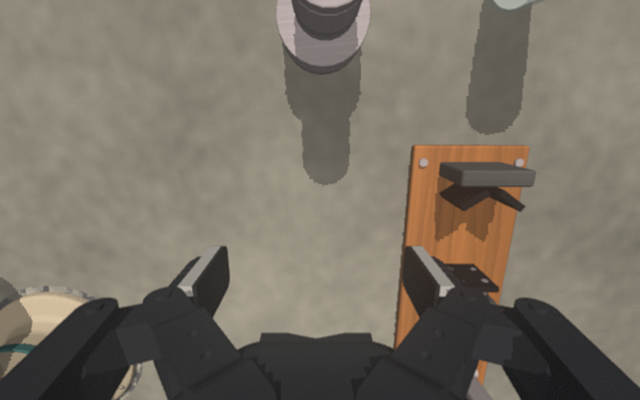

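The wrist view shows the wide tin under the small tin at (322,15), cut off at the top edge. The fixed jaw's block top runs from about (449,163) to (533,172), with the V below it near (480,195). I'll move closer and view the lid.

Scaled: 0.035 m / 0.25 = 0.14, 0.002 m / 0.25 = 0.008.

```bash
echo '[{"sx":0.14, "sy":0.008}, {"sx":0.14, "sy":0.008}, {}, {}]' | python3 steer.py
python3 w.py w2
```

```text
clock: 2.9
position: [0.4469, 0.2678, 0.2528]
ee_rot: [0.0, 0.771, 0.636, -0.001]
contact_force: [-0.0, -0.3, -1.0]
width: 0.085
gripper_force: 0.0
[0.44685086 0.26775444 0.25280792] [ 2.18993136e-04  7.71283117e-01  6.36491655e-01 -8.23270178e-04] [[-1.48789374e-04 -9.61826997e-01 -2.73658191e-01  7.02011446e-02]
 [ 9.99999892e-01 -2.24597526e-05 -4.64765777e-04 -6.89558952e-04]
 [ 4.40877977e-04 -2.73658230e-01  9.61826896e-01 -1.21130620e-01]
 [ 0.00000000e+00  0.00000000e+00  0.00000000e+00  1.00000000e+00]]
```

View pics/w2.png

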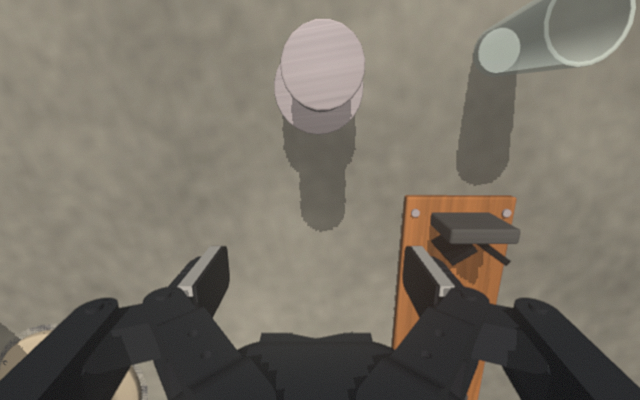

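The lid is a clean ellipse spanning columns 280–364 and rows 19–109, centred at (322,64). The near top edge of the jaw block runs from about (447,229) to (519,230).

Run:
```python
from h import *
w=dict(np.load("w2.npz"));g=w["img"]
print("lid",onz(w,[(322,64),(280,64),(364,64),(322,19),(322,109)],.15))
print("fixed block",onz(w,[(447,229),(519,230),(432,213),(500,213)],.075))
hsv=cv2.cvtColor(g,cv2.COLOR_RGB2HSV)
m=((hsv[...,0]<16)&(hsv[...,1]>120)&(hsv[...,2]>60)).astype(np.uint8);m[:190]=0;m[:,:385]=0
ys,xs=np.where(m);i=lambda f:(xs[np.argmax(f)],ys[np.argmax(f)])
c=[i(-xs-3*ys),i(xs-3*ys)];print(c);P=onz(w,c,.015);print(P,np.linalg.norm(P[0]-P[1]))
w=dict(np.load("w1.npz"))
print("w1 blk",onz(w,[(449,163),(534,170)],.075), "corners",onz(w,[(414,145),(529,146)],.015))
```

```text
lid [[0.47013361 0.369315   0.15      ]
 [0.441345   0.37488429 0.15      ]
 [0.49890963 0.36373587 0.15      ]
 [0.47524188 0.39660564 0.15      ]
 [0.46460694 0.33979318 0.15      ]]
fixed block [[0.5765085  0.19246617 0.075     ]
 [0.65294955 0.17656744 0.075     ]
 [0.56208162 0.21389988 0.075     ]
 [0.63320269 0.20018549 0.075     ]]
[(np.int64(406), np.int64(196)), (np.int64(511), np.int64(196))]
[[0.55236701 0.21807975 0.015     ]
 [0.68210099 0.19302474 0.015     ]] 0.13213121772888148
w1 blk [[0.56763057 0.20160745 0.075     ]
 [0.65247737 0.17800214 0.075     ]] corners [[0.55275646 0.21710482 0.015     ]
 [0.68830508 0.18987398 0.015     ]]
```

Scaled: 0.035 m / 0.25 = 0.14, 0.033 m / 0.25 = 0.132.

```bash
echo '[{"sx":0.14, "sy":0.0056}, {"sx":0.14, "sy":0.0056}, {"sx":0.132, "sy":0.0056}, {}, {}]' | python3 steer.py
echo '[{"sz":0.12}, {"sz":0.12}, {"sz":0.12}, {"sz":0.12}, {"sz":0.052}]' | python3 steer.py
echo '[{}, {}, {}, {}, {}]' | python3 steer.py 0.05 30
echo '[{}, {}, {}, {}, {}]' | python3 steer.py
```

```text
clock: 3.37
position: [0.4706, 0.3675, 0.2528]
ee_rot: [0.0, 0.771, 0.636, -0.001]
contact_force: [-0.6, 0.0, -0.3]
width: 0.0846
gripper_force: 0.0
clock: 3.78
position: [0.468, 0.3642, 0.1168]
ee_rot: [-0.0, 0.772, 0.636, -0.004]
contact_force: [-1.2, -0.1, 0.1]
width: 0.0849
gripper_force: 0.0
clock: 4.2
position: [0.471, 0.3683, 0.1214]
ee_rot: [0.0, 0.771, 0.637, 0.001]
contact_force: [0.7, -0.6, -3.2]
width: 0.0593
gripper_force: 32.9
clock: 4.62
position: [0.4708, 0.3685, 0.121]
ee_rot: [0.0, 0.771, 0.637, 0.0]
contact_force: [-0.2, -1.6, 3.8]
width: 0.0591
gripper_force: 33.5
```

Scaled: -0.03 m / 0.25 = -0.12, -0.01 m / 0.25 = -0.04.

```bash
echo '[{"sz":-0.04}, {"sz":-0.12}, {"sz":-0.12}, {"sz":-0.12}, {}]' | python3 steer.py
echo '[{"sx":-0.11, "sy":0.088}, {"sx":-0.11, "sy":0.088}, {"sx":-0.11, "sy":0.088}, {"sx":-0.11, "sy":0.088}, {"sx":-0.11, "sy":0.088}]' | python3 steer.py
echo '[{"sx":-0.11, "sy":0.088}, {"sx":-0.11, "sy":0.088}, {"sx":-0.11, "sy":0.088}, {}, {}]' | python3 steer.py
echo '[{}, {}]' | python3 steer.py
python3 - <<'E'
from rig import manip
import cv2,numpy as np
im=manip.get_image("scene");np.savez("s2.npz",**im)
im2=manip.get_image("top");np.savez("t2.npz",**im2)
a=cv2.resize(im["img"][130:300,300:520],None,fx=1.8,fy=1.8);b=cv2.resize(im2["img"][130:240,190:410],None,fx=1.8,fy=1.8)
cv2.imwrite("pics/p2.png",np.vstack([a,b])[:,:,::-1])
E
```

```text
clock: 5.03
position: [0.4734, 0.3705, 0.227]
ee_rot: [0.001, 0.771, 0.637, 0.006]
contact_force: [1.5, 0.4, -1.7]
width: 0.0591
gripper_force: 34.1
clock: 5.45
position: [0.5524, 0.2113, 0.2194]
ee_rot: [-0.0, 0.771, 0.637, -0.001]
contact_force: [0.8, -0.3, -2.6]
width: 0.0592
gripper_force: 34.1
clock: 5.87
position: [0.6021, 0.1173, 0.219]
ee_rot: [-0.001, 0.772, 0.635, -0.001]
contact_force: [-0.2, 1.1, -3.2]
width: 0.0593
gripper_force: 34.2
clock: 6.03
position: [0.6008, 0.1201, 0.2197]
ee_rot: [-0.001, 0.771, 0.637, -0.0]
contact_force: [-0.7, -0.0, -2.7]
width: 0.0593
gripper_force: 34.2
```

View pics/p2.png

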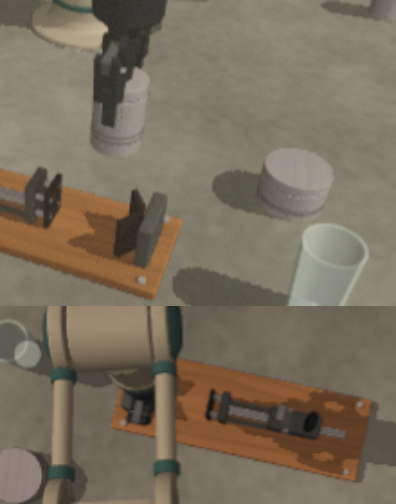

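The picture shows the tin held upright above the bed, and the wide tin undisturbed. Lower it.

Scaled: 0.03 m / 0.25 = 0.12, 0.01 m / 0.25 = 0.04.

```bash
echo '[{"sy":0.004, "sz":0.12}, {"sz":0.12}, {"sz":0.12}, {"sz":0.12}, {"sz":0.04}]' | python3 steer.py
echo '[{"sz":0.02}, {"sz":0.012}, {"sz":0.008}, {}, {}]' | python3 steer.py
echo '[{"sz":0.004}, {"sz":0.004}, {"sz":0.004}, {}, {}]' | python3 steer.py
```

```text
clock: 6.55
position: [0.5992, 0.1197, 0.0861]
ee_rot: [-0.002, 0.771, 0.637, -0.003]
contact_force: [-0.4, 0.2, -4.2]
width: 0.0594
gripper_force: 34.1
clock: 6.97
position: [0.6038, 0.119, 0.0819]
ee_rot: [0.001, 0.771, 0.637, 0.001]
contact_force: [0.6, 0.2, -3.2]
width: 0.0594
gripper_force: 34.1
clock: 7.38
position: [0.6026, 0.1188, 0.0773]
ee_rot: [0.0, 0.771, 0.637, -0.0]
contact_force: [-0.2, 0.5, -3.7]
width: 0.0594
gripper_force: 34.1
```

Scaled: 0.001 m / 0.25 = 0.004.

```bash
echo '[{"sz":0.004}, {}, {}, {}]' | python3 steer.py
echo '[{"sz":0.004}, {}, {}, {}]' | python3 steer.py
```

```text
clock: 7.72
position: [0.6027, 0.1189, 0.0762]
ee_rot: [0.0, 0.771, 0.637, -0.0]
contact_force: [-0.3, 0.0, -3.7]
width: 0.0596
gripper_force: 34.1
clock: 8.05
position: [0.6028, 0.1189, 0.0761]
ee_rot: [0.0, 0.771, 0.637, 0.0]
contact_force: [-1.6, -0.9, 4.8]
width: 0.0599
gripper_force: 34.8
```

Scaled: -0.04 m / 0.25 = -0.16, -0.03 m / 0.25 = -0.12, 0.1208 rad / 3.1416 = 0.0385.

```bash
echo '[{}, {}, {}, {}, {}]' | python3 steer.py 0.085
echo '[{"sz":-0.04}, {"sz":-0.08}, {"sz":-0.16}, {"sz":-0.16}, {"sz":-0.16}]' | python3 steer.py
echo '[{"sz":-0.12}, {"turn":0.0385}, {"turn":0.0385}, {"turn":0.0385}, {"turn":0.0385}]' | python3 steer.py
echo '[{"turn":0.0385}, {"turn":0.0385}, {"turn":0.0385}, {"turn":0.0385}, {"turn":0.0385}]' | python3 steer.py
echo '[{"turn":0.0385}, {"turn":0.0385}, {"turn":0.0385}, {"turn":0.0385}, {}]' | python3 steer.py
echo '[{"sy":0.12}, {"sy":0.12}, {"sy":0.08}, {}, {}]' | python3 steer.py; python3 w.py w3
```

```text
clock: 8.47
position: [0.6028, 0.1189, 0.0751]
ee_rot: [0.0, 0.771, 0.637, -0.0]
contact_force: [0.7, 0.9, 0.0]
width: 0.0851
gripper_force: 0.0
clock: 8.88
position: [0.6023, 0.1189, 0.2274]
ee_rot: [-0.0, 0.771, 0.637, -0.0]
contact_force: [1.3, -0.1, -0.4]
width: 0.0848
gripper_force: 0.0
clock: 9.3
position: [0.6027, 0.1189, 0.2565]
ee_rot: [0.0, 0.902, 0.431, 0.001]
contact_force: [-0.2, -0.1, 0.0]
width: 0.0848
gripper_force: 0.0
clock: 9.72
position: [0.6026, 0.1189, 0.2561]
ee_rot: [0.0, 0.99, 0.143, 0.0]
contact_force: [-0.5, 1.2, 0.4]
width: 0.085
gripper_force: 0.0
clock: 10.13
position: [0.6027, 0.1189, 0.256]
ee_rot: [-0.0, 0.995, -0.096, 0.0]
contact_force: [0.3, -0.9, 0.5]
width: 0.0849
gripper_force: 0.0
clock: 10.55
position: [0.5876, 0.0397, 0.2559]
ee_rot: [-0.0, 0.996, -0.095, 0.0]
contact_force: [0.1, 0.8, -0.4]
width: 0.0848
gripper_force: 0.0
[0.5875594  0.03965192 0.25587787] [-2.44616816e-04  9.95504627e-01 -9.47117749e-02  3.96898261e-04] [[-1.48432035e-04 -9.61895444e-01 -2.73417507e-01  6.85242294e-02]
 [ 9.99999750e-01 -3.31836546e-04  6.24539611e-04 -9.91156479e-04]
 [-6.91471728e-04 -2.73417346e-01  9.61895253e-01 -1.21129549e-01]
 [ 0.00000000e+00  0.00000000e+00  0.00000000e+00  1.00000000e+00]]
```

View pics/w3.png

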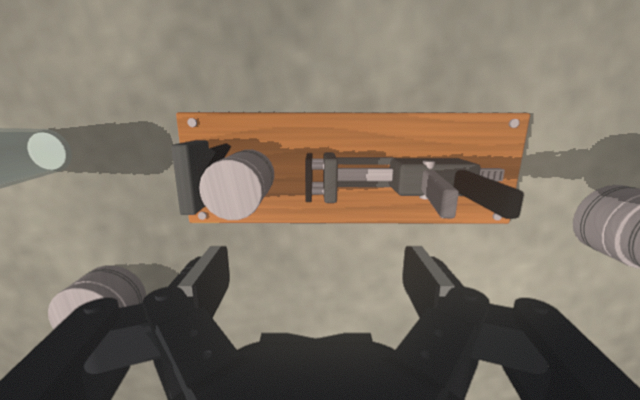

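The tin stands upright between the jaws, with its lid centred at about (232,190). The handle top is near (511,205), the trigger top near (446,203), and the jaw front near (309,178).

```bash
python3 - <<'E'
from h import *
w=dict(np.load("w3.npz"))
O=np.array([.5813,.0114]);ey=np.array([.1893,.9819]);ex=np.array([.9819,-.1893])
for n,p,z in(("lid",(232,190),.105),("lidL",(200,190),.105),("lidR",(264,190),.105),("handle R",(522,205),.16),("handle",(511,205),.16),("trig",(446,203),.158),("trigL",(433,205),.158),("jawfront",(306,155),.075)):
    P=onz(w,[p],z)[0];d=P[:2]-O;print(n,P,"clamp x %.4f y %.4f"%(d@ex,d@ey))
E
g=1; python3 -c "
import cv2;g=cv2.imread('pics/w3.png');cv2.imwrite('pics/w3c.png',cv2.resize(g[140:240,290:540],None,fx=3,fy=3,interpolation=2))"
```

```text
lid [0.60266066 0.11866934 0.105     ] clamp x 0.0007 y 0.1094
lidL [0.60839807 0.14853121 0.105     ] clamp x 0.0006 y 0.1398
lidR [0.59691879 0.0887879  0.105     ] clamp x 0.0007 y 0.0789
handle R [ 0.55961585 -0.11563427  0.16      ] clamp x 0.0028 y -0.1288
handle [ 0.56120665 -0.10735334  0.16      ] clamp x 0.0028 y -0.1204
trig [ 0.57147474 -0.05925061  0.158     ] clamp x 0.0037 y -0.0712
trigL [ 0.57174886 -0.04923114  0.158     ] clamp x 0.0021 y -0.0613
jawfront [0.61830036 0.0446827  0.075     ] clamp x 0.0300 y 0.0397
```

View pics/w3c.png

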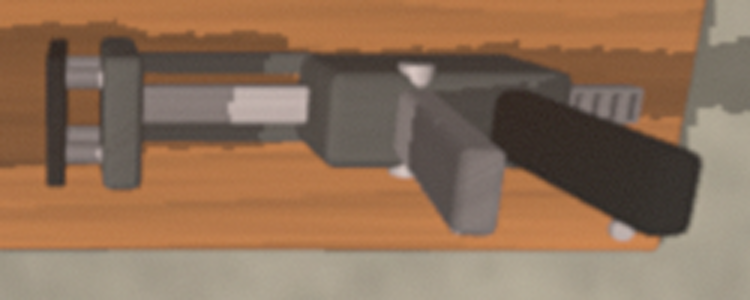

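Scaled: 0.026 m / 0.25 = 0.104, 0.0255 m / 0.25 = 0.102.

```bash
echo '[{"sy":0.104}, {"sy":0.104}, {"sy":0.104}, {"sy":0.104}, {"sy":0.102}]' | python3 steer.py
echo '[{}, {}, {"sz":0.12}, {"sz":0.12}, {}]' | python3 steer.py
echo '[{"sz":0.08}, {"sz":0.08}, {"sz":0.08}, {"sz":0.032}, {}]' | python3 steer.py
echo '[{}, {}]' | python3 steer.py
python3 - <<'E'
from rig import manip
import cv2
im=manip.get_image("scene");g=im["img"][150:290,200:410]
cv2.imwrite("pics/p4.png",cv2.resize(g,None,fx=3,fy=3,interpolation=2)[:,:,::-1])
E
```

```text
clock: 11.02
position: [0.5634, -0.0866, 0.2555]
ee_rot: [-0.0, 0.996, -0.093, 0.0]
contact_force: [-0.2, 0.1, 0.1]
width: 0.0849
gripper_force: 0.0
clock: 11.43
position: [0.5599, -0.084, 0.1902]
ee_rot: [-0.001, 0.996, -0.094, -0.005]
contact_force: [-1.4, 0.2, -0.9]
width: 0.0853
gripper_force: 0.0
clock: 11.85
position: [0.5626, -0.0855, 0.1263]
ee_rot: [-0.0, 0.996, -0.094, -0.002]
contact_force: [-0.0, 1.0, -0.3]
width: 0.0851
gripper_force: 0.0
clock: 12.02
position: [0.5644, -0.0867, 0.1289]
ee_rot: [0.0, 0.996, -0.095, 0.001]
contact_force: [-0.8, 0.6, 0.2]
width: 0.085
gripper_force: 0.0
```

View pics/p4.png

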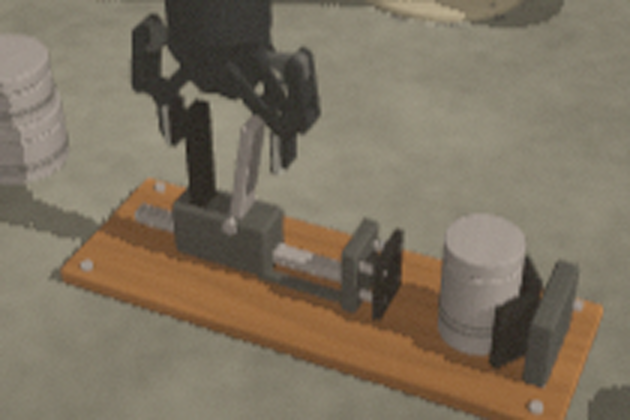

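The gripper straddles the handle and trigger with clearance on both sides, and the tin stands against the V's side. Now the first squeeze.

```bash
cat > jaw.py <<'E'
from h import *
from rig import manip
import os
im=manip.get_image("scene");ref=dict(np.load("scene0.npz"))
g=im["img"];t=ref["img"][222:256,314:335]
O=np.array([.5821,.0129]);ey=np.array([.1893,.9819])
f=lambda y:proj(im,np.r_[O+ey*y,.046])[0]
best=max(((cv2.minMaxLoc(cv2.matchTemplate(g[222+int(round(d[1]))-1:256+int(round(d[1]))+2,314+int(round(d[0]))-1:335+int(round(d[0]))+2],t,cv2.TM_CCOEFF_NORMED))[1],j) for j in np.arange(0,.0751,.001) for d in [f(.039+j)-f(.039)]))
print("jaw score %.2f travel %.3f"%best, manip.get_state()["clock"])
# lid: pixel move of tin top between this frame and the stored one
if os.path.exists("lidref.npz"):
    r=np.load("lidref.npz")["img"];s=g[205:280,325:400];q=r[215:270,345:378]
    _,v,_,l=cv2.minMaxLoc(cv2.matchTemplate(s,q,cv2.TM_CCOEFF_NORMED));print("tin shift px",l[0]-20,l[1]-10,v)
else: np.savez("lidref.npz",img=g)
E
python3 jaw.py
echo '[{"sy":0.0088}, {"sy":0.0088}, {"sy":0.0088}, {"sy":0.0088}, {"sy":0.0088}]' | python3 steer.py 0.03 20
echo '[{}, {}, {}, {}]' | python3 steer.py; python3 jaw.py
```

```text
jaw score 0.94 travel 0.003 12.1167
clock: 12.53
position: [0.5618, -0.0989, 0.1304]
ee_rot: [0.001, 0.995, -0.095, 0.002]
contact_force: [-3.0, 1.9, 15.7]
width: 0.0377
gripper_force: 18.7
clock: 12.87
position: [0.5618, -0.0989, 0.1304]
ee_rot: [0.001, 0.995, -0.095, 0.002]
contact_force: [-3.1, -2.0, 13.5]
width: 0.038
gripper_force: 21.3
jaw score 0.92 travel 0.021 12.9167
tin shift px 0 0 0.9978216886520386
```

Scaled: -0.0022 m / 0.25 = -0.0088.

```bash
echo '[{"sy":-0.0088}, {"sy":-0.0088}, {"sy":-0.0088}, {"sy":-0.0088}, {"sy":-0.0088}]' | python3 steer.py 0.085
echo '[{}, {}, {}, {}]' | python3 steer.py; python3 jaw.py
echo '[{"sy":0.0088}, {"sy":0.0088}, {"sy":0.0088}, {"sy":0.0088}, {"sy":0.0088}]' | python3 steer.py 0.03 20
echo '[{}, {}, {}, {}]' | python3 steer.py; python3 jaw.py
```

```text
clock: 13.33
position: [0.563, -0.0867, 0.1269]
ee_rot: [0.0, 0.995, -0.095, -0.0]
contact_force: [0.7, -0.0, -0.8]
width: 0.085
gripper_force: 0.0
clock: 13.67
position: [0.5631, -0.0869, 0.1272]
ee_rot: [0.0, 0.995, -0.095, -0.0]
contact_force: [-0.0, -0.6, 0.5]
width: 0.0849
gripper_force: 0.0
jaw score 0.92 travel 0.016 13.7167
tin shift px 0 0 0.9978986382484436
clock: 14.13
position: [0.5614, -0.0987, 0.1294]
ee_rot: [0.001, 0.995, -0.095, 0.001]
contact_force: [-1.3, 3.3, 12.4]
width: 0.0385
gripper_force: 19.1
clock: 14.47
position: [0.5614, -0.0987, 0.1294]
ee_rot: [0.001, 0.995, -0.095, 0.001]
contact_force: [-3.2, -1.2, 11.2]
width: 0.0379
gripper_force: 21.7
jaw score 0.90 travel 0.038 14.5167
tin shift px 0 0 0.9593273997306824
```

Scaled: -0.0022 m / 0.25 = -0.0088.

```bash
echo '[{"sy":-0.0088}, {"sy":-0.0088}, {"sy":-0.0088}, {"sy":-0.0088}, {"sy":-0.0088}]' | python3 steer.py 0.085
echo '[{}, {}, {}, {}]' | python3 steer.py; python3 jaw.py
echo '[{"sy":0.0088}, {"sy":0.0088}, {"sy":0.0088}, {"sy":0.0088}, {"sy":0.0088}]' | python3 steer.py 0.03 20
echo '[{}, {}, {}, {}]' | python3 steer.py; python3 jaw.py
```

```text
clock: 14.93
position: [0.563, -0.0868, 0.1269]
ee_rot: [0.0, 0.996, -0.095, -0.0]
contact_force: [0.6, -0.3, -0.6]
width: 0.0854
gripper_force: 0.0
clock: 15.27
position: [0.5631, -0.0869, 0.1272]
ee_rot: [0.0, 0.995, -0.095, -0.0]
contact_force: [0.6, -0.2, 0.1]
width: 0.0852
gripper_force: 0.0
jaw score 0.90 travel 0.038 15.3167
tin shift px 0 0 0.9573299884796143
clock: 15.73
position: [0.5614, -0.0987, 0.1294]
ee_rot: [0.001, 0.995, -0.095, 0.001]
contact_force: [-0.9, 4.8, 11.8]
width: 0.0379
gripper_force: 19.2
clock: 16.07
position: [0.5614, -0.0986, 0.1294]
ee_rot: [0.001, 0.995, -0.095, 0.001]
contact_force: [-3.8, -1.7, 10.3]
width: 0.0383
gripper_force: 21.5
jaw score 0.74 travel 0.048 16.1167
tin shift px 1 0 0.9476595520973206
```

```bash
echo '[{"sy":-0.0088}, {"sy":-0.0088}, {"sy":-0.0088}, {"sy":-0.0088}, {"sy":-0.0088}]' | python3 steer.py 0.085
echo '[{}, {}, {}, {}]' | python3 steer.py; python3 jaw.py
echo '[{"sy":0.0088}, {"sy":0.0088}, {}, {}, {}]' | python3 steer.py 0.03 20
echo '[{}, {}, {}, {}]' | python3 steer.py; python3 jaw.py
```

```text
clock: 16.53
position: [0.563, -0.0868, 0.1269]
ee_rot: [0.0, 0.996, -0.095, -0.0]
contact_force: [0.4, -0.7, 0.4]
width: 0.0849
gripper_force: 0.0
clock: 16.87
position: [0.5631, -0.087, 0.1272]
ee_rot: [0.0, 0.995, -0.095, -0.0]
contact_force: [0.1, -0.5, -0.0]
width: 0.0853
gripper_force: 0.0
jaw score 0.79 travel 0.043 16.9167
tin shift px 1 0 0.9469745755195618
clock: 17.33
position: [0.5622, -0.0946, 0.129]
ee_rot: [0.003, 0.996, -0.095, 0.001]
contact_force: [-4.0, -9.7, 8.8]
width: 0.0463
gripper_force: 12.9
clock: 17.67
position: [0.5622, -0.0946, 0.1291]
ee_rot: [0.003, 0.995, -0.095, 0.001]
contact_force: [-4.0, -7.6, 9.2]
width: 0.0466
gripper_force: 13.0
jaw score 0.63 travel 0.046 17.7167
tin shift px 1 0 0.9469360113143921
```

Scaled: 0.001 m / 0.25 = 0.004.

```bash
echo '[{"sy":0.004}, {"sy":0.004}, {"sy":0.004}, {}, {}]' | python3 steer.py
echo '[{}, {}, {}, {}, {}]' | python3 steer.py; python3 jaw.py
```

```text
clock: 18.13
position: [0.5621, -0.0949, 0.1292]
ee_rot: [0.001, 0.995, -0.095, 0.001]
contact_force: [-2.2, -1.3, 9.7]
width: 0.0462
gripper_force: 17.1
clock: 18.55
position: [0.5621, -0.0949, 0.1292]
ee_rot: [0.001, 0.995, -0.095, 0.001]
contact_force: [-2.0, -0.6, 9.5]
width: 0.0456
gripper_force: 17.2
jaw score 0.62 travel 0.048 18.6
tin shift px 1 0 0.9449944496154785
```

```bash
python3 -c "
from rig import manip
print(manip.sign_off())"
```

```text
the job is handed in; nothing more can be done
None
```

The job is handed in at 18.6 s: the small tin stands upright on the bed, pressed into the V after three full squeezes. A fourth squeeze is still held with the trigger short of its stop, at about 17 N of hand force (roughly 16 N on the tin by the given ratio, as the pad travel could not be read directly). I saw no contact with the other tins or the shaker.

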